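# Put a painted panel away in the panel carrier

## Task

Take the broad panel out of the drying rack, slide it upright down into the empty near slot of the wooden panel carrier, and push it home until both spring catches have snapped out over its top edge. How deep it goes must be felt: the gesso edges chip, so never press the panel against the carrier with more than about 15 N. Leave the other panels, the bottles and the small things on the table as they are.

Things in the scene. Friction and masses are not known exactly. Their poses are not given: they have to be found in the camera images.
- panel: The broad panel to put away: board 130 mm wide, 100 mm high, 9 mm thick, about 90 g, standing upright in any of the rack's three places; the other two are much narrower (85 and 90 mm). Origin at the middle of its lower edge; x across its thickness (painted face -x), y along its width, z up: top edge at z = 100.
- carrier: Plywood panel carrier, fixed; box 160 (x) by 200 (y) by 120 mm high, two slots along y in its top board, brass bar handle on its near (-x) face. Origin at the centre of its underside, z up. The near slot, at x = -35, is empty; the far one, at x = +35, holds a like panel already put away under its catches, top edge 139 mm above the table.
- slot_mouth (a point): Centre of the empty slot's mouth, 180 mm above the table; axes as the carrier's. A wooden guide block stands at each end of the slot (|y| 52 to 86, from the board at z = -60 up to 0) with an upright channel 11 mm wide, flared at its top, for the panel's side edge. Channel ends are 134 mm apart: the panel has 1 mm play at each face, 2 mm at each side edge.
- slot_board (a point): Centre of the empty slot in the top board, 120 mm above the table, axes as the carrier's. Between the guide blocks nothing else stands above the board here. Below, hidden, a rest with a firm felt strip (yields 1 mm at 8 N) is clamped at a height that differs each time, 25 to 53 mm above the table (67 to 95 mm below this point), the catches set along with it: feel it.
- catch_left (a joint): Spring catch in the channel at the slot's +y end: how far (m) it is pressed outward. 0 = out, jutting 6 mm into the channel; 0.002 to 0.006 (mostly 0.004) while the panel's side edge slides along it; back to 0 once snapped over the top edge. With the panel down on the rest its flat underside is 2 mm above the panel's top edge; a slanting lead-in rises 18 mm from there.
- catch_right (a joint): The like catch at the slot's -y end, same values. Springs are soft (1.3 to 3 N each): pushing the panel in between the two takes 5 to 10 N, sliding along them 2 to 4 N, so the panel stays where it is let go and must be pushed all the way down.
- rack: Wooden drying rack, fixed to the table, 195 mm (x) by 105 mm (y). Origin at the centre of its underside. Three panel places at x = -65, 0 and +65; a panel in it stands across x, on rails 20 mm above the table, between pairs of upright dowels (8 mm thick, at y = -30 and +30, tops 78 mm above the table) that leave it 2 mm play at each face.
- tall_panel: Bystander in the rack: narrow panel 85 mm wide, 130 mm high, 9 mm thick; origin at the middle of its lower edge, x across its thickness.
- small_panel: Bystander in the rack: small panel 90 mm wide, 78 mm high, 9 mm thick; origin at the middle of its lower edge, x across its thickness.
- oil_bottle: Bystander: brown bottle with black cap, 170 mm high, 67 mm across, standing behind the work; origin at the centre of its underside.
- glaze_bottle: Bystander: small dark red bottle, 86 mm high, 37 mm across; origin at the centre of its underside.
- dipper_0: Bystander: small grey metal cup 45 mm across, 26 mm high, left of the rack; origin at the centre of its underside.
- dipper_1: Bystander: another such cup near the first; origin likewise.
- pliers: Bystander: pliers, 193 mm long, lying flat far left of the rack; origin at the centre of the underside.

How it is judged:
By the outcome, as a careful person would: the job done as asked, in the order asked, and still so for the second after the job is handed in, with the robot touching nothing.
It also fails if it takes over 64 s, if anything falls off the work surface, if the arm or the gripper's body presses on something with over 40 N, if the wrist force passes 120 N, or if a joint passes its speed limit or range.

## Robot

A 6-joint arm with a two-finger parallel gripper is mounted at the origin on a cart in front of the work surface, level with it; the furniture and walls round the work are solid. World frame = base frame: x ahead of the robot, y to its left, z up, the work surface at z = 0. Lengths are in mm, angles in rad, forces in N, time in s.
With the tool pointing down it reaches from about 425 to 950 mm from the base axis. Payload 14.7 kg.
Tool frame: the origin (TCP) lies on the centre line of the jaws, within the pads' length; the fingertips stand 17 mm ahead of it and the grasp point (between the pads) lies 2 mm behind it (bot.tip_extent is the z of the fingertips in the tool frame, in mm); z points along the fingers, y is the line along which they close (so a half turn about z gives the same grasp; the last joint's range is limited). The gripper opens to 85 mm and grips with 20 to 120 N. Pads are 22 mm wide; open, the fingers measure 114 mm over their backs; the gripper's body (76 mm by 85 mm) begins 54 mm behind the grasp point. The pads swing forward as they close: fully open they stand 13 mm farther back than shut.
Start: joints at [-1.21, 0.48, 1.596, -0, 1.065, -0.047], TCP at [257.799, -596.684, 248.297] pointing down, gripper open.
Joint ranges: [-2.75, 2.75], [-0.82, 2.05], [0.23, 2.67], [-1.56, 4.7], [0.09, 2.69], [-2.92, 2.92]. Speed limits (rad/s): [1.89, 1.89, 2.39, 3.01, 3.01, 3.01].

## Interface

Orientations are given as a unit quaternion [x, y, z, w].
In Python, from rig import bot gives the robot as it stands.
- The arm moves only by the tool jog_arm, never from a script. Its argument "plan" is a list of rows, each a list of 2 entries, a list of its own where there are three numbers: the shift along the tool's x, y, z in cm, then the turn, a rotation vector about the tool's x, y, z in rad. A call has 1 to 20 rows; each row shifts and turns the commanded pose from where the row before left it, along the tool's axes as they then stand; what a row does not reach is not made up. A row lasts 1/8 s, in which the tool goes at most 62.5 mm and 10.7 degrees, less where a joint would pass 70% of its speed; a pose out of reach is approached as far as the arm can. A call is refused whole if a number of a shift passes 6.25 or a number of a turn 0.188, either way. A call with a gripper value outside its range is refused whole. "jaw" is the opening, from 0 (shut) to 1 (fully open), set as the call begins (left out, the last holds). The fingers move at their own pace and stop on an object; "grip_force" is the grip in N (left out, the last holds). Time passes only in rows, so rows that do not move let the fingers close. It gives the time, the measured TCP pose, the force, the opening and the grip force at its end, in the units of the state.
- bot.read_state(): the state, without advancing time (a new reading comes with each control period).
- bot.capture(name): name is "side" or "top"; returns the picture (384x512x3 uint8, red, green, blue); there is no depth.
- bot.camera_info(name): a dict with "fx", "fy", "cx", "cy" (pixels), "D" ([k1, k2, p1, p2, k3] as OpenCV has them; the pictures are not rectified), "extrinsics" (4x4, takes a point from world to camera coordinates). Camera axes: x right, y up, looking along -z (the intrinsics and any distortion apply to the point x, -y, -z); pixel columns grow to the right and rows downward; lengths in mm; the calibration is good to about 2 mm. A picture is of the moment at which its call begins. camera_info takes no time and is no camera call.
- bot.close_job(): hands the job in; it is judged then, once.
The state is a dict: "time_s": time; "qpos": joint angles; "qvel": joint speeds; "joint_efforts": joint torques, N m; "tool_pos": TCP position; "tcp_rot": TCP orientation; "wrist_force": force on the tool from outside, world axes, zero at the start; "moment": the same for the moment, N m; "grip_width": opening from 0.0 (shut) to 1.0 (fully open); "gripper_force": force on a finger pad.
Only numpy, scipy, OpenCV 4.12 (cv2) and the standard library are available. Lean on these libraries where they do the work, as an engineer would, in place of code of your own. Each camera call takes 0.05 s, during which the arm holds its last target. There are 200 camera calls.

## Working session

There is one attempt and no reset: what is moved stays moved. The work goes in short steps, Python scripts to look and compute and a tool call to move; the robot and the scene stay as the last step left them, time stands still between calls to the robot, and variables do not carry over. Pictures are saved under pics/ and viewed, at most 10 in all, crops included, and the job is handed in when it is done.

Besides the shell and the picture viewer there is one more tool, called after "Call:" in YAML: its name, and indented under it one key for each argument. jog_arm: Moves the arm, as the interface text tells. Its arguments: {"type":"object","properties":{"plan":{"type":"array"},"jaw":{"type":"number"},"grip_force":{"type":"number"}},"required":["plan"]}

```bash
mkdir -p pics; ls
python3 - <<'E'
from rig import bot
import cv2
for n in("side","top"):
    im=bot.capture(n); cv2.imwrite(f"pics/{n}0.png",cv2.resize(im[:,:,::-1],(800,600),interpolation=cv2.INTER_CUBIC))
    print(n,bot.camera_info(n))
print(bot.read_state(), bot.tip_extent)
E
```

```text
pics
side {'fx': 385.0777591148943, 'fy': 385.0777591148943, 'cx': 253.60199870852767, 'cy': 187.65094153470304, 'D': array([-0.02734358,  0.        ,  0.        ,  0.        ,  0.        ]), 'extrinsics': array([[ 9.01933484e-02,  9.95911177e-01, -5.10761494e-03,
        -9.35563566e+01],
       [-7.48024688e-01,  7.11279323e-02,  6.59848379e-01,
         3.10859495e+02],
       [ 6.57513669e-01, -5.56933127e-02,  7.51381414e-01,
        -1.48032849e+03],
       [ 0.00000000e+00,  0.00000000e+00,  0.00000000e+00,
         1.00000000e+00]])}
top {'fx': 397.0273263352975, 'fy': 397.0273263352975, 'cx': 259.9183016955302, 'cy': 196.6136206005111, 'D': array([-0.05477466,  0.        ,  0.        ,  0.        ,  0.        ]), 'extrinsics': array([[-2.16996241e-02, -9.99522660e-01, -2.19904033e-02,
         7.66355178e+01],
       [ 9.95160134e-01, -2.37030289e-02,  9.53649472e-02,
        -5.82264451e+02],
       [-9.58406649e-02, -1.98145892e-02,  9.95199452e-01,
        -1.26083468e+03],
       [ 0.00000000e+00,  0.00000000e+00,  0.00000000e+00,
         1.00000000e+00]])}
{'time_s': 0.1, 'qpos': array([-1.20957249e+00,  4.80821185e-01,  1.59680274e+00,  2.39980093e-05,
        1.06509278e+00, -4.65813220e-02]), 'qvel': array([ 0.00166707, -0.00033068, -0.00107268, -0.00043816, -0.00104672,
        0.00111971]), 'joint_efforts': array([ 9.88333777e-04, -9.52260303e+01, -4.31039822e+01, -7.74609407e-05,
        5.27215947e-03, -8.18193257e-06]), 'tool_pos': array([ 257.70150093, -596.35468284,  247.7057962 ]), 'tcp_rot': array([ 9.79284817e-01,  2.02486866e-01, -7.76903815e-05, -5.56731223e-04]), 'wrist_force': array([-0.34316295,  0.36834699,  0.19136105]), 'moment': array([-0.0241586 , -0.02852937,  0.00571038]), 'gripper_force': 0.0, 'grip_width': 1.0020721137903856} 17.0
```

View pics/side0.png

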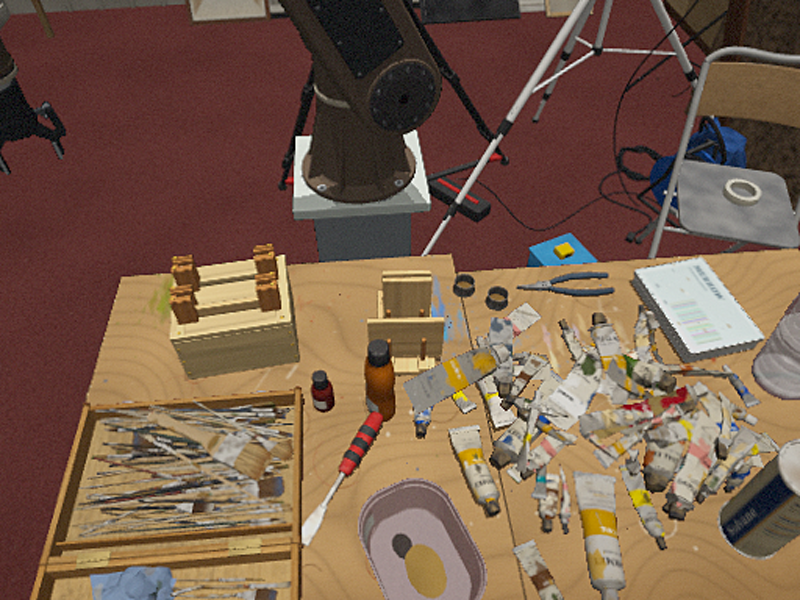

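View pics/top0.png

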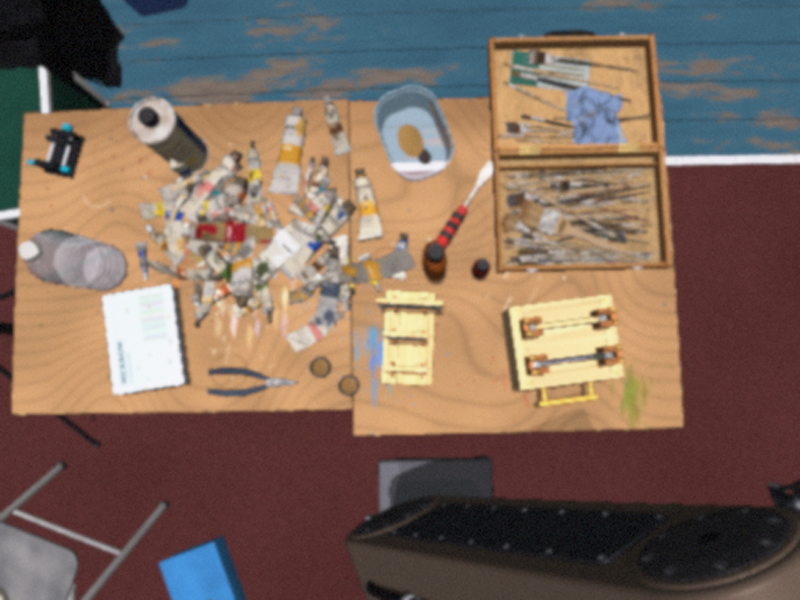

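The side view shows the rack at about (405,320), with the broad panel in the place farthest from the robot, and the carrier at about (235,310). In the top view the rack is at (408,340) and the carrier at (566,340). I'll enlarge both for measuring.

Run:
```python
from rig import bot
import cv2,numpy as np
def crop(n,u0,v0,w,h,s):
    im=np.mean([bot.capture(n).astype(float) for _ in range(3)],0).astype(np.uint8)[v0:v0+h,u0:u0+w,::-1]
    return cv2.resize(im,None,fx=s,fy=s,interpolation=cv2.INTER_CUBIC)
cv2.imwrite("pics/top1.png",crop("top",230,175,180,90,4.4))
cv2.imwrite("pics/side1.png",crop("side",100,145,200,100,4))
```

```text
(no output)
```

View pics/top1.png

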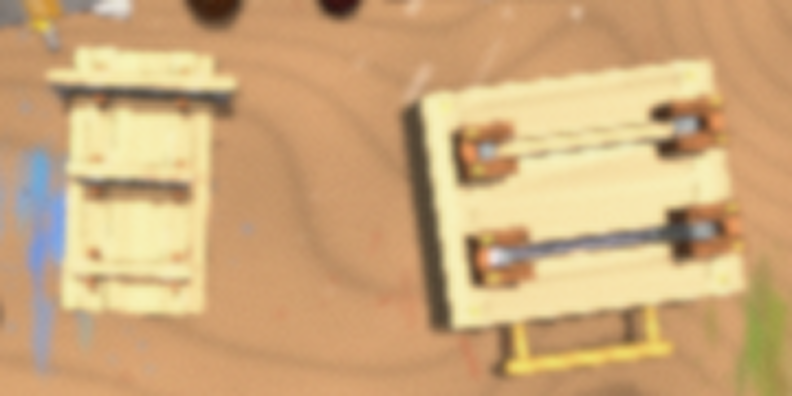

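View pics/side1.png

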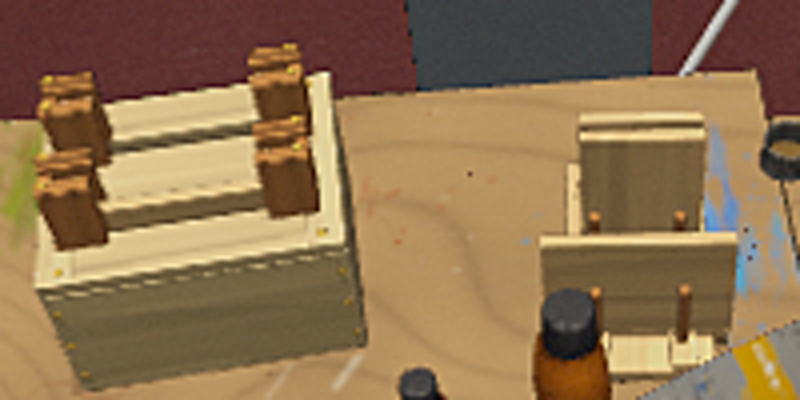

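In the top crop, the carrier board's corners are at (425,95), (712,62), (745,290) and (450,328), and the broad panel's top edge runs (50,80)–(236,84). In the side crop, the panel's top edge runs (541,239)–(737,239) and the carrier's far top edge (38,288)–(352,240). Next I'll fit the poses.

```bash
cat > h.py <<'E'
from rig import bot
import cv2,numpy as np
from scipy.optimize import least_squares
def proj(n,P):
    c=bot.camera_info(n);P=np.atleast_2d(P).astype(float);E=c["extrinsics"]
    q=(P@E[:3,:3].T+E[:3,3])*[1,-1,-1]
    K=np.array([[c["fx"],0,c["cx"]],[0,c["fy"],c["cy"]],[0,0,1]])
    return cv2.projectPoints(q,np.zeros(3),np.zeros(3),K,c["D"])[0][:,0]
def loc(p,L):
    L=np.atleast_2d(L).astype(float);c,s=np.cos(p[2]),np.sin(p[2])
    return np.c_[p[0]+c*L[:,0]-s*L[:,1],p[1]+s*L[:,0]+c*L[:,1],L[:,2]]
off={"top":(230,175,4.4),"side":(100,145,4)}
def pix(n,uv): 
    o=off[n];return (np.array(uv,float)+.5)/o[2]-.5+o[:2]
def fit(obs,p0):
    f=lambda p:np.concatenate([(proj(n,loc(p,l))-pix(n,uv)).ravel() for n,l,uv in obs])
    r=least_squares(f,p0,loss="soft_l1");return r.x,r.fun.reshape(-1,2).round(1)
E
cat > f.py <<'E'
from h import *
C=[("top",(80,100,120),(425,95)),("top",(80,-100,120),(712,62)),("top",(-80,-100,120),(745,290)),("top",(-80,100,120),(450,328)),
("side",(80,-100,120),(37,289)),("side",(80,100,120),(352,240)),("side",(-80,100,120),(330,73)),("side",(80,-100,0),(92,388)),("side",(80,100,0),(366,345))]
P=[("top",(0,65,120),(48,80)),("top",(0,-65,120),(237,84)),("side",(4.5,-65,120),(541,244)),("side",(4.5,65,120),(738,244)),("side",(-4.5,-65,120),(541,234)),("side",(-4.5,65,120),(736,234))]
for o,p0 in((C,(560,-180,0)),(P,(640,60,0))):
    for s in ("top","side",""):
        oo=[x for x in o if s in x[0]]
        r,e=fit(oo,p0);print(s,r.round(3),"\n",e.tolist())
    if o is C:c=r
    else:p=r
import pickle
print("mouth",loc(c,(-35,0,180)))
# overlay
o=[]
for n in("top","side"):
    im=bot.capture(n);u,v,s=off[n];im=im[v:v+(90 if n=="top" else 100),u:u+(180 if n=="top" else 200),::-1]
    im=cv2.resize(im,None,fx=s,fy=s,interpolation=cv2.INTER_CUBIC)
    def line(pp,L,col):
        q=((proj(n,loc(pp,L))-[u,v]+.5)*s-.5).round().astype(int);cv2.polylines(im,[q],True,col,1)
    for y in(1,-1):
        line(c,[(a,b*y,180) for a,b in((-35-15,52),(-35+15,52),(-35+15,86),(-35-15,86))],(255,0,0))
        line(c,[(a,b*y,120) for a,b in((-35-15,52),(-35+15,52),(-35+15,86),(-35-15,86))],(0,200,0))
    line(c,[(a,b,120) for a,b in((-80,-100),(80,-100),(80,100),(-80,100))],(0,0,255))
    line(c,[(a,b,120) for a,b in((-40.5,-67),(-29.5,-67),(-29.5,67),(-40.5,67))],(255,255,0))
    line(p,[(a,b,120) for a,b in((-4.5,-65),(4.5,-65),(4.5,65),(-4.5,65))],(0,0,255))
    o.append(cv2.resize(im,(800,300 if n=="side" else 290)) if n=="x" else im[60 if n=="top" else 40:,:790][:290])
cv2.imwrite("pics/ov.png",np.vstack(o)[:600])
E
python3 f.py
```

```text
top [ 5.01806e+02 -2.43428e+02  9.00000e-02] 
 [[-0.5, -0.3], [-0.1, -0.3], [-0.0, 0.8], [0.6, -0.1]]
side [ 499.174 -240.202  -31.311] 
 [[0.2, -0.3], [-0.6, -0.0], [0.3, -0.6], [-1.2, 0.8], [1.5, 0.0]]
 [ 500.377 -241.407  -18.749] 
 [[-1.4, 0.6], [-1.0, -0.1], [-0.5, 0.9], [0.3, 0.7], [-0.5, 0.0], [-1.2, 0.5], [0.0, -0.2], [-1.9, 1.1], [1.0, 0.6]]
top [ 5.85118e+02  5.51240e+01 -4.50000e-02] 
 [[-0.0, -0.0], [0.0, 0.0]]
side [ 5.85311e+02  5.67220e+01 -9.40000e-02] 
 [[-0.4, 0.1], [0.2, 0.1], [-0.3, -0.1], [0.5, -0.1]]
 [ 5.85275e+02  5.62900e+01 -7.70000e-02] 
 [[-0.4, -0.7], [-0.4, 0.6], [-0.5, 0.4], [-0.0, -0.3], [-0.5, 0.2], [0.3, -0.4]]
mouth [[ 465.55299294 -244.91386221  180.        ]]
```

View pics/ov.png

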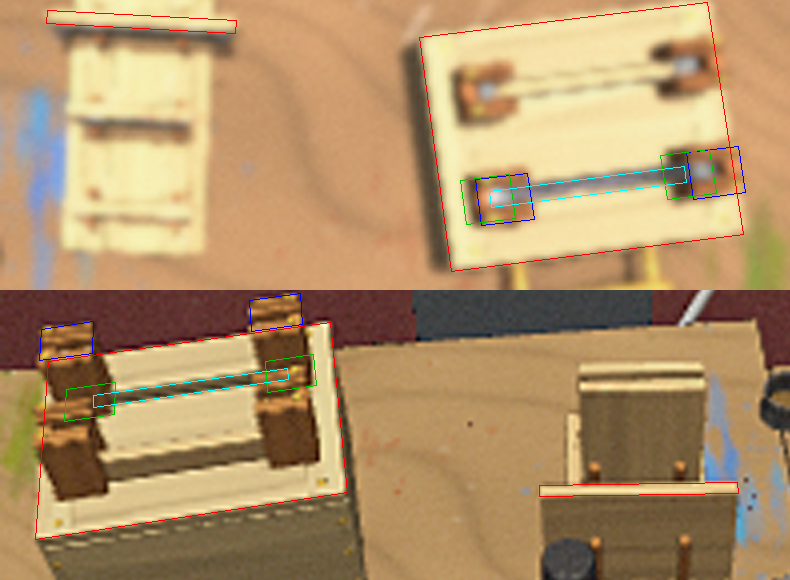

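The overlay agrees to about 2 mm: the carrier is near (500,-242) with yaw 0.10, and the panel near (585,56) with yaw about -0.06. Now the moves start.

```bash
cat >> h.py <<'E'
from scipy.spatial.transform import Rotation as R
def plan(pos,phi,n):
    s=bot.read_state();r=R.from_quat(s["tcp_rot"]);p=s["tool_pos"]
    c,sn=np.cos(phi),np.sin(phi)
    t=R.from_matrix(np.array([[-sn,c,0],[c,sn,0],[0,0,-1.]]).T.T)
    d=(r.inv()*t).as_rotvec()/n
    print("t",s["time_s"].__round__(2),"total rot",(d*n).round(4),"phi",np.arctan2(*r.as_matrix()[[1,0],1]).round(4))
    st=(np.array(pos)-p)/n/10
    for i in range(n): print([ (r*R.from_rotvec(d*i)).inv().apply(st).round(2).tolist(),d.round(3).tolist()],end=",")
    print()
E
python3 -c "
from h import *
plan((585,56,220),-.06,18)"
```

```text
t 0.5 total rot [-1.000e-04 -1.000e-04 -1.103e+00] phi -1.163
[[3.11, -2.61, 0.16], [-0.0, -0.0, -0.061]],[[3.26, -2.41, 0.16], [-0.0, -0.0, -0.061]],[[3.4, -2.21, 0.16], [-0.0, -0.0, -0.061]],[[3.53, -2.0, 0.16], [-0.0, -0.0, -0.061]],[[3.65, -1.78, 0.16], [-0.0, -0.0, -0.061]],[[3.75, -1.55, 0.16], [-0.0, -0.0, -0.061]],[[3.84, -1.32, 0.16], [-0.0, -0.0, -0.061]],[[3.91, -1.08, 0.16], [-0.0, -0.0, -0.061]],[[3.97, -0.84, 0.16], [-0.0, -0.0, -0.061]],[[4.01, -0.59, 0.16], [-0.0, -0.0, -0.061]],[[4.04, -0.35, 0.16], [-0.0, -0.0, -0.061]],[[4.05, -0.1, 0.16], [-0.0, -0.0, -0.061]],[[4.05, 0.15, 0.16], [-0.0, -0.0, -0.061]],[[4.04, 0.4, 0.16], [-0.0, -0.0, -0.061]],[[4.0, 0.64, 0.16], [-0.0, -0.0, -0.061]],[[3.96, 0.89, 0.16], [-0.0, -0.0, -0.061]],[[3.9, 1.13, 0.16], [-0.0, -0.0, -0.061]],[[3.82, 1.37, 0.16], [-0.0, -0.0, -0.061]],
```

Call:
jog_arm:
  plan:
    - [[3.1,-2.6,0.16],[0,0,-0.061]]
    - [[3.3,-2.4,0.16],[0,0,-0.061]]
    - [[3.4,-2.2,0.16],[0,0,-0.061]]
    - [[3.5,-2.0,0.16],[0,0,-0.061]]
    - [[3.6,-1.8,0.16],[0,0,-0.061]]
    - [[3.8,-1.6,0.16],[0,0,-0.061]]
    - [[3.8,-1.3,0.16],[0,0,-0.061]]
    - [[3.9,-1.1,0.16],[0,0,-0.061]]
    - [[4.0,-0.8,0.16],[0,0,-0.061]]
    - [[4.0,-0.6,0.16],[0,0,-0.061]]
    - [[4.0,-0.4,0.16],[0,0,-0.061]]
    - [[4.1,-0.1,0.16],[0,0,-0.061]]
    - [[4.0,0.1,0.16],[0,0,-0.061]]
    - [[4.0,0.4,0.16],[0,0,-0.061]]
    - [[4.0,0.6,0.16],[0,0,-0.061]]
    - [[4.0,0.9,0.16],[0,0,-0.061]]
    - [[3.9,1.1,0.16],[0,0,-0.061]]
    - [[3.8,1.4,0.16],[0,0,-0.061]]
    - [[0,0,0],[0,0,0]]
  jaw: 0.5

```text
time_s: 2.88
tool_pos: [585.8, 57.5, 219.4]
tcp_rot: [0.729, 0.685, 0.0, 0.0]
wrist_force: [0.6, -0.1, 0.0]
grip_width: 0.499
gripper_force: 0.0
```

```bash
python3 -c "
from h import *
s=bot.read_state();print(s['tool_pos'],s['grip_width'])
plan((585.2,56,119),-.065,5)"
```

```text
[585.76108538  57.54776111 219.35287286] 0.49868398573641
t 2.88 total rot [ 0.0007 -0.0004  0.0034] phi -0.0616
[[-0.03, -0.01, 2.01], [0.0, -0.0, 0.001]],[[-0.03, -0.01, 2.01], [0.0, -0.0, 0.001]],[[-0.03, -0.01, 2.01], [0.0, -0.0, 0.001]],[[-0.03, -0.01, 2.01], [0.0, -0.0, 0.001]],[[-0.03, -0.01, 2.01], [0.0, -0.0, 0.001]],
```

Call:
jog_arm:
  plan:
    - [[-0.03,0,2.0],[0,0,0]]
    - [[-0.03,0,2.0],[0,0,0]]
    - [[-0.03,0,2.0],[0,0,0]]
    - [[-0.03,0,2.0],[0,0,0]]
    - [[-0.03,-0.05,2.0],[0,0,0.003]]
    - [[0,0,0],[0,0,0]]

```text
time_s: 3.62
tool_pos: [583.0, 53.2, 118.5]
tcp_rot: [0.731, 0.682, -0.001, -0.001]
wrist_force: [0.7, -0.2, 0.2]
grip_width: 0.501
gripper_force: 0.0
```

Call:
jog_arm:
  plan:
    - [[0,0,0],[0,0,0]]
    - [[0,0,0],[0,0,0]]
    - [[0,0,0],[0,0,0]]
    - [[0,0,0],[0,0,0]]
    - [[0,0,0],[0,0,0]]
    - [[0,0,0],[0,0,0]]
  jaw: 0
  grip_force: 40

```text
time_s: 4.38
tool_pos: [585.0, 53.7, 120.5]
tcp_rot: [0.731, 0.683, 0.001, 0.001]
wrist_force: [0.9, -1.0, 7.2]
grip_width: 0.093
gripper_force: 42.8
```

Call:
jog_arm:
  plan:
    - [[0,0,-0.5],[0,0,0]]
    - [[0,0,-1.5],[0,0,0]]
    - [[0,0,-2.0],[0,0,0]]
    - [[0,0,-2.0],[0,0,0]]
    - [[0,0,-2.0],[0,0,0]]
    - [[0,0,-2.0],[0,0,0]]
    - [[0,0,-3.0],[0,0,0]]
    - [[0,0,-3.0],[0,0,0]]
    - [[0,0,-3.0],[0,0,0]]
    - [[0,0,0],[0,0,0]]
    - [[0,0,0],[0,0,0]]

```text
time_s: 5.75
tool_pos: [583.6, 53.8, 309.5]
tcp_rot: [0.731, 0.683, -0.0, -0.0]
wrist_force: [0.6, -0.3, -1.1]
grip_width: 0.093
gripper_force: 41.7
```

```bash
python3 -c "
from h import *
s=bot.read_state();print(s['tool_pos'],s['grip_width'],s['wrist_force'])
plan((465.3,-244.3,308),.1,16)"
```

```text
[583.64750122  53.80655796 309.52286565] 0.09318257672939459 [ 0.57556568 -0.26760772 -1.07217304]
t 5.75 total rot [-0.0003 -0.     -0.168 ] phi -0.068
[[-1.91, -0.61, 0.01], [-0.0, -0.0, -0.01]],[[-1.9, -0.63, 0.01], [-0.0, -0.0, -0.01]],[[-1.9, -0.65, 0.01], [-0.0, -0.0, -0.01]],[[-1.89, -0.67, 0.01], [-0.0, -0.0, -0.01]],[[-1.88, -0.69, 0.01], [-0.0, -0.0, -0.01]],[[-1.87, -0.71, 0.01], [-0.0, -0.0, -0.01]],[[-1.87, -0.73, 0.01], [-0.0, -0.0, -0.01]],[[-1.86, -0.75, 0.01], [-0.0, -0.0, -0.01]],[[-1.85, -0.77, 0.01], [-0.0, -0.0, -0.01]],[[-1.84, -0.79, 0.01], [-0.0, -0.0, -0.01]],[[-1.83, -0.81, 0.01], [-0.0, -0.0, -0.01]],[[-1.83, -0.83, 0.01], [-0.0, -0.0, -0.01]],[[-1.82, -0.85, 0.01], [-0.0, -0.0, -0.01]],[[-1.81, -0.87, 0.01], [-0.0, -0.0, -0.01]],[[-1.8, -0.88, 0.01], [-0.0, -0.0, -0.01]],[[-1.79, -0.9, 0.01], [-0.0, -0.0, -0.01]],
```

Call:
jog_arm:
  plan:
    - [[-1.9,-0.6,0],[0,0,-0.0105]]
    - [[-1.9,-0.6,0],[0,0,-0.0105]]
    - [[-1.9,-0.7,0],[0,0,-0.0105]]
    - [[-1.9,-0.7,0],[0,0,-0.0105]]
    - [[-1.9,-0.7,0],[0,0,-0.0105]]
    - [[-1.9,-0.7,0],[0,0,-0.0105]]
    - [[-1.9,-0.7,0],[0,0,-0.0105]]
    - [[-1.9,-0.7,0],[0,0,-0.0105]]
    - [[-1.9,-0.8,0],[0,0,-0.0105]]
    - [[-1.8,-0.8,0],[0,0,-0.0105]]
    - [[-1.8,-0.8,0],[0,0,-0.0105]]
    - [[-1.8,-0.8,0],[0,0,-0.0105]]
    - [[-1.8,-0.9,0],[0,0,-0.0105]]
    - [[-1.8,-0.9,0],[0,0,-0.0105]]
    - [[-1.8,-0.9,0],[0,0,-0.0105]]
    - [[-1.8,-0.9,0],[0,0,-0.0105]]
    - [[0,0,0],[0,0,0]]
    - [[0,0,0],[0,0,0]]

```text
time_s: 8.0
tool_pos: [465.0, -244.3, 309.0]
tcp_rot: [0.671, 0.741, 0.0, -0.001]
wrist_force: [-0.3, 0.4, -1.1]
grip_width: 0.095
gripper_force: 41.7
```

```bash
python3 -c "
from h import *
plan((465.3,-247,308),.1,1)
s=bot.read_state();print(s['tool_pos'],s['wrist_force'])
g=[]
for n,u,v in(('top',320,170),('side',90,85)):
    im=np.mean([bot.capture(n).astype(float) for _ in range(3)],0).astype(np.uint8)
    g.append(cv2.resize(im[v:v+120,u:u+120,::-1],None,fx=4.9,fy=4.9,interpolation=cv2.INTER_CUBIC)[:, :400] if n=='x' else cv2.resize(im[v:v+145,u:u+100,::-1],(400,580),interpolation=cv2.INTER_CUBIC))
cv2.imwrite('pics/held.png',np.hstack(g))"
```

```text
t 8.0 total rot [-0.0008 -0.0009 -0.0005] phi 0.0995
[[-0.27, 0.01, 0.1], [-0.001, -0.001, -0.0]],
[ 464.96823877 -244.31997748  308.9533893 ] [-0.25259919  0.42700596 -1.06238627]
```

View pics/held.png

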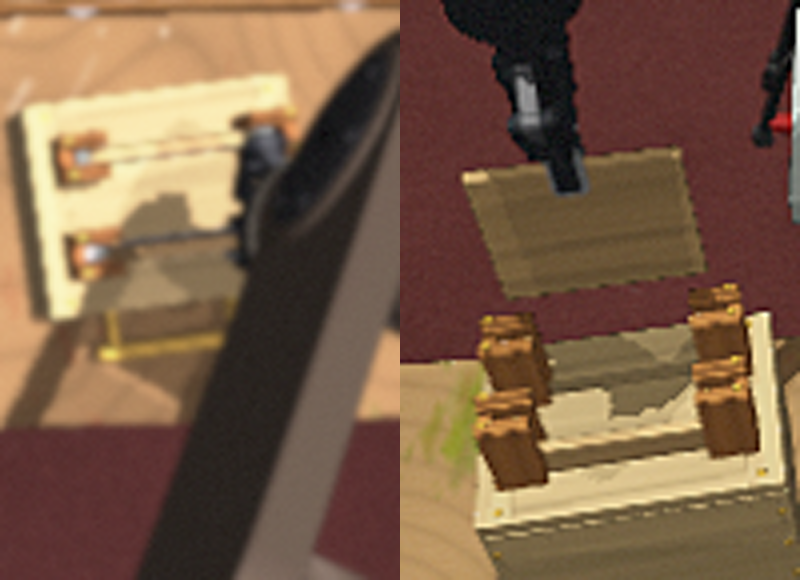

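The top camera is blocked by the arm. In the side view the held panel's far-face corners are near (65,184), (281,156), (305,270) and (108,298) in the right-hand crop. I'll take an enlarged side view with predicted outlines and use that camera for the panel-to-slot offset.

```bash
cat > g.py <<'E'
from h import *
import sys
u,v,w,hh,s=100,115,95,75,8
s0=bot.read_state();T=s0["tool_pos"];ph=np.arctan2(*R.from_quat(s0["tcp_rot"]).as_matrix()[[1,0],1])
im=np.mean([bot.capture("side").astype(float) for _ in range(4)],0).astype(np.uint8)[v:v+hh,u:u+w,::-1]
im=cv2.resize(im,None,fx=s,fy=s,interpolation=cv2.INTER_CUBIC)
def line(pp,L,col):
    q=((proj("side",loc(pp,L))-[u,v]+.5)*s-.5).round().astype(int);cv2.polylines(im,[q],True,col,1)
z=T[2]-100
line((T[0],T[1],ph),[(4.5,a,b) for a,b in((-65,z),(65,z),(65,z+100),(-65,z+100))],(0,0,255))
c=(499.2,-240.2,.105)
for y in(1,-1):
  for xx in(-35,35):
    line(c,[(xx+a,b*y,180) for a,b in((-15,52),(15,52),(15,86),(-15,86))],(255,0,0))
cv2.imwrite(sys.argv[1],im);print(T,ph)
E
python3 g.py pics/z1.png
```

```text
[ 465.30874508 -244.47728806  309.51038506] 0.10060147839588962
```

View pics/z1.png

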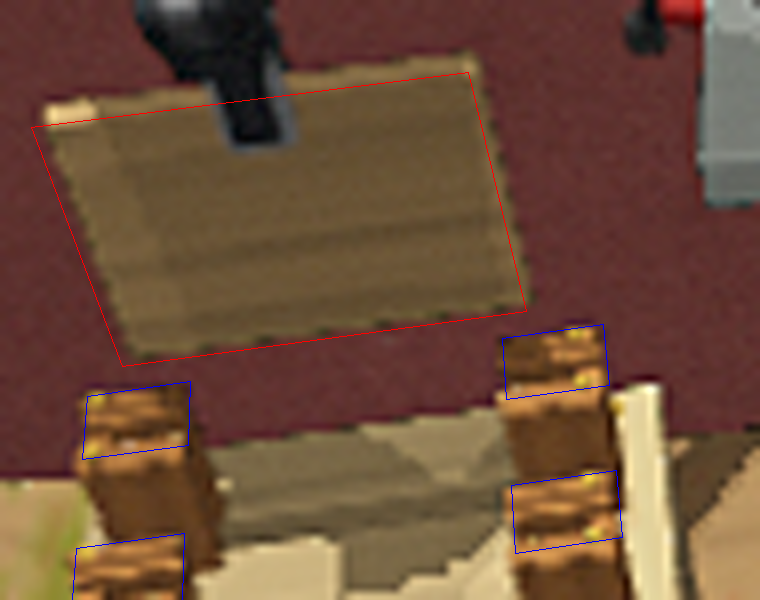

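```bash
cat > k.py <<'E'
from h import *
off["side"]=(100,115,8)
T=(465.2,-244.4,309.2)
for dz in(-1,0,1,2):
  z=T[2]-100+dz
  o=[("side",(4.5,-65,z),(133,361)),("side",(4.5,65,z),(529,308)),("side",(4.5,65,z+100),(478,69)),("side",(4.5,-65,z+100),(47,123)),("side",(-4.5,-65,z+100),(43,105)),("side",(-4.5,65,z+100),(474,53))]
  r,e=fit(o,(465,-244,.1));print(dz,r.round(3),e.tolist())
# carrier from blocks in same view
o=[("side",(-50,-86,180),(80,460)),("side",(-20,-52,180),(192,445)),("side",(-50,86,180),(604,326)),("side",(-20,52,180),(500,395))]
E
python3 k.py
```

```text
-1 [ 4.62549e+02 -2.42190e+02  9.40000e-02] [[-0.2, 0.0], [0.7, 0.0], [-0.1, 0.1], [-0.7, 0.0], [0.0, -0.1], [0.3, -0.2]]
0 [ 4.63732e+02 -2.41822e+02  9.30000e-02] [[-0.2, 0.0], [0.7, 0.1], [-0.0, 0.1], [-0.8, 0.0], [-0.0, -0.1], [0.4, -0.2]]
1 [ 4.64916e+02 -2.41454e+02  9.30000e-02] [[-0.3, 0.1], [0.8, 0.1], [0.0, 0.1], [-0.8, 0.0], [-0.1, -0.1], [0.4, -0.3]]
2 [ 4.66100e+02 -2.41086e+02  9.20000e-02] [[-0.3, 0.1], [0.8, 0.1], [0.0, 0.0], [-0.9, -0.0], [-0.1, -0.2], [0.5, -0.3]]
```

Call:
jog_arm:
  plan:
    - [[-0.25,0,0.5],[0,0,0]]
    - [[0,0,0.7],[0,0,0]]
    - [[0,0,0.7],[0,0,0]]
    - [[0,0,0.5],[0,0,0]]
    - [[0,0,0.2],[0,0,0]]
    - [[0,0,0],[0,0,0]]
    - [[0,0,0],[0,0,0]]
  grip_force: 25

```text
time_s: 9.38
tool_pos: [465.5, -247.4, 283.7]
tcp_rot: [0.671, 0.742, 0.0, 0.0]
wrist_force: [-0.8, -0.2, -1.1]
grip_width: 0.095
gripper_force: 41.7
```

```bash
sed -i 's/c=(499.2,-240.2,.105)/c=(499.2,-240.2,.105)\nT=T+np.array([-.6,2.5,0.5])/' g.py; python3 g.py pics/z2.png
```

```text
[ 464.91639015 -244.90877854  284.19703118] 0.09998665212634578
```

View pics/z2.png

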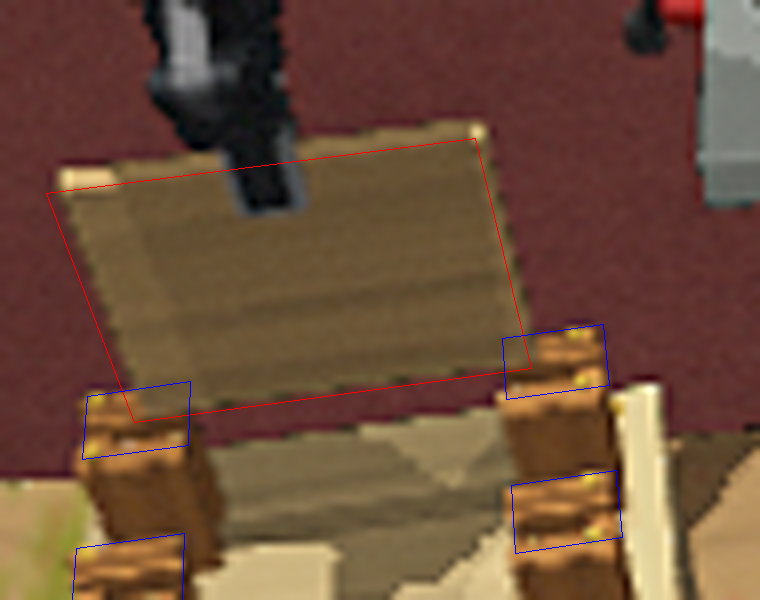

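The panel is just above the mouth: bottom corners at about (140,412) and (532,364), with the blocks' inner edges at (189,~415) and (505,~370). It sits 1–2 mm too far to -y, so I'll correct that and then feel downward.

Call:
jog_arm:
  plan:
    - [[0.13,0.04,0.1],[0,0,0]]
    - [[0,0,0.2],[0,0,0]]
    - [[0,0,0.1],[0,0,0]]
    - [[0,0,0.1],[0,0,0]]
    - [[0,0,0],[0,0,0]]

```text
time_s: 10.2
tool_pos: [465.6, -246.0, 278.4]
tcp_rot: [0.671, 0.742, -0.0, -0.0]
wrist_force: [0.6, 0.4, -1.0]
grip_width: 0.092
gripper_force: 41.7
```

Call:
jog_arm:
  plan:
    - [[0,0,0.1],[0,0,0]]
    - [[0,0,0.1],[0,0,0]]
    - [[0,0,0],[0,0,0]]

```text
time_s: 10.58
tool_pos: [465.6, -246.0, 276.4]
tcp_rot: [0.671, 0.742, -0.0, -0.0]
wrist_force: [0.8, 0.8, -0.6]
grip_width: 0.093
gripper_force: 41.7
```

Call:
jog_arm:
  plan:
    - [[0,0,0.1],[0,0,0]]
    - [[0,0,0.1],[0,0,0]]
    - [[0,0,0],[0,0,0]]

```text
time_s: 10.95
tool_pos: [465.6, -246.0, 274.4]
tcp_rot: [0.671, 0.742, -0.0, -0.0]
wrist_force: [-0.5, -1.0, -0.7]
grip_width: 0.091
gripper_force: 41.7
```

Call:
jog_arm:
  plan:
    - [[0,0,0.1],[0,0,0]]
    - [[0,0,0.1],[0,0,0]]
    - [[0,0,0],[0,0,0]]

```text
time_s: 11.32
tool_pos: [465.7, -246.0, 272.4]
tcp_rot: [0.671, 0.742, -0.0, -0.0]
wrist_force: [-0.5, 0.4, -0.5]
grip_width: 0.096
gripper_force: 41.7
```

Call:
jog_arm:
  plan:
    - [[0,0,0.1],[0,0,0]]
    - [[0,0,0.1],[0,0,0]]
    - [[0,0,0.1],[0,0,0]]
    - [[0,0,0],[0,0,0]]

```text
time_s: 11.82
tool_pos: [465.6, -246.0, 269.4]
tcp_rot: [0.671, 0.742, -0.0, -0.0]
wrist_force: [-0.2, 0.2, -0.8]
grip_width: 0.091
gripper_force: 41.7
```

Call:
jog_arm:
  plan:
    - [[0,0,0.1],[0,0,0]]
    - [[0,0,0.1],[0,0,0]]
    - [[0,0,0.1],[0,0,0]]
    - [[0,0,0],[0,0,0]]

```text
time_s: 12.32
tool_pos: [465.6, -246.0, 266.4]
tcp_rot: [0.671, 0.742, -0.0, -0.0]
wrist_force: [-0.0, 1.1, -0.6]
grip_width: 0.094
gripper_force: 41.7
```

Call:
jog_arm:
  plan:
    - [[0,0,0.1],[0,0,0]]
    - [[0,0,0.1],[0,0,0]]
    - [[0,0,0.1],[0,0,0]]
    - [[0,0,0],[0,0,0]]
  jaw: 0
  grip_force: 25

```text
time_s: 12.82
tool_pos: [465.8, -246.2, 263.6]
tcp_rot: [0.671, 0.742, -0.0, 0.0]
wrist_force: [0.9, -1.6, 1.1]
grip_width: 0.096
gripper_force: 42.0
```

Call:
jog_arm:
  plan:
    - [[0,0,0.1],[0,0,0]]
    - [[0,0,0.1],[0,0,0]]
    - [[0,0,0.1],[0,0,0]]
    - [[0,0,0],[0,0,0]]

```text
time_s: 13.32
tool_pos: [465.7, -246.1, 260.4]
tcp_rot: [0.671, 0.742, -0.0, 0.0]
wrist_force: [-0.1, -2.7, 3.2]
grip_width: 0.093
gripper_force: 42.0
```

Call:
jog_arm:
  plan:
    - [[0,0,0.1],[0,0,0]]
    - [[0,0,0.1],[0,0,0]]
    - [[0,0,0.1],[0,0,0]]
    - [[0,0,0],[0,0,0]]

```text
time_s: 13.82
tool_pos: [465.7, -246.0, 257.4]
tcp_rot: [0.671, 0.742, -0.0, -0.0]
wrist_force: [0.4, -1.9, 2.3]
grip_width: 0.094
gripper_force: 42.0
```

Call:
jog_arm:
  plan:
    - [[0,0,0.1],[0,0,0]]
    - [[0,0,0.1],[0,0,0]]
    - [[0,0,0.1],[0,0,0]]
    - [[0,0,0],[0,0,0]]

```text
time_s: 14.32
tool_pos: [465.7, -246.0, 254.4]
tcp_rot: [0.671, 0.742, -0.0, 0.0]
wrist_force: [0.1, -2.0, 2.4]
grip_width: 0.092
gripper_force: 42.1
```

Call:
jog_arm:
  plan:
    - [[0,0,0.1],[0,0,0]]
    - [[0,0,0.1],[0,0,0]]
    - [[0,0,0.1],[0,0,0]]
    - [[0,0,0],[0,0,0]]

```text
time_s: 14.82
tool_pos: [465.7, -245.9, 251.4]
tcp_rot: [0.671, 0.742, 0.0, -0.0]
wrist_force: [0.1, -1.6, 4.2]
grip_width: 0.095
gripper_force: 42.3
```

Call:
jog_arm:
  plan:
    - [[0,0,0.1],[0,0,0]]
    - [[0,0,0.1],[0,0,0]]
    - [[0,0,0.1],[0,0,0]]
    - [[0,0,0],[0,0,0]]

```text
time_s: 15.32
tool_pos: [465.5, -245.9, 248.2]
tcp_rot: [0.671, 0.742, -0.0, -0.0]
wrist_force: [1.6, -1.0, -1.2]
grip_width: 0.091
gripper_force: 41.7
```

Call:
jog_arm:
  plan:
    - [[0,0,0.1],[0,0,0]]
    - [[0,0,0.1],[0,0,0]]
    - [[0,0,0.1],[0,0,0]]
    - [[0,0,0],[0,0,0]]

```text
time_s: 15.82
tool_pos: [465.6, -246.0, 245.4]
tcp_rot: [0.671, 0.742, -0.0, -0.0]
wrist_force: [0.2, -0.8, 0.6]
grip_width: 0.091
gripper_force: 41.8
```

Call:
jog_arm:
  plan:
    - [[-0.1,0,0.2],[0,0,0]]
    - [[0,0,0.3],[0,0,0]]
    - [[0,0,0.3],[0,0,0]]
    - [[0,0,0.3],[0,0,0]]
    - [[0,0,0.3],[0,0,0]]
    - [[0,0,0],[0,0,0]]

```text
time_s: 16.58
tool_pos: [465.6, -246.9, 231.1]
tcp_rot: [0.671, 0.742, -0.0, -0.0]
wrist_force: [1.3, -3.2, -2.7]
grip_width: 0.096
gripper_force: 41.4
```

Call:
jog_arm:
  plan:
    - [[0,0,0.3],[0,0,0]]
    - [[0,0,0.3],[0,0,0]]
    - [[0,0,0.3],[0,0,0]]
    - [[0,0,0.3],[0,0,0]]
    - [[0,0,0.3],[0,0,0]]
    - [[0,0,0.3],[0,0,0]]
    - [[0,0,0],[0,0,0]]

```text
time_s: 17.45
tool_pos: [465.7, -247.0, 213.1]
tcp_rot: [0.671, 0.742, -0.0, -0.0]
wrist_force: [2.5, -5.2, -1.6]
grip_width: 0.094
gripper_force: 41.6
```

```bash
python3 -c "
from h import *
for i in range(3):
    s=bot.read_state();print(s['wrist_force'].round(1),s['moment'].round(2),s['tool_pos'].round(1));bot.capture('side')"; sed -i 's/u,v,w,hh,s=.*/u,v,w,hh,s=100,115,95,75,8/' g.py; python3 g.py pics/z3.png
```

```text
[ 2.5 -5.2 -1.6] [-0.86 -0.34 -0.05] [ 465.7 -247.   213.1]
[ 1.6 -3.7 -1.8] [-0.94 -0.38 -0.04] [ 465.7 -246.9  213.2]
[ 0.6 -4.  -2.9] [-0.9  -0.33 -0.09] [ 465.7 -246.9  213.2]
[ 465.04193383 -244.37141346  213.75015184] 0.09996266206174624
```

View pics/z3.png

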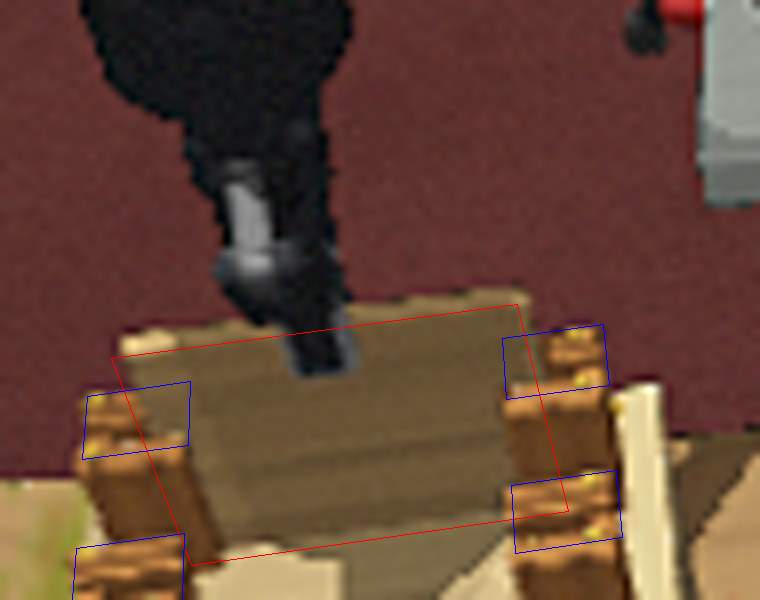

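Call:
jog_arm:
  plan:
    - [[0.05,0,0],[0,0,0]]
    - [[0.05,0,0],[0,0,0]]
    - [[0,0,0],[0,0,0]]
    - [[0,0,0],[0,0,0]]

```text
time_s: 18.3
tool_pos: [465.8, -246.4, 213.6]
tcp_rot: [0.671, 0.742, -0.0, 0.0]
wrist_force: [0.3, -7.3, -3.0]
grip_width: 0.093
gripper_force: 41.5
```

```bash
python3 -c "
from h import *
for i in range(4):
    s=bot.read_state();print(s['wrist_force'].round(1),s['moment'].round(2),s['tool_pos'].round(1));bot.capture('side')"
```

```text
[ 0.3 -7.3 -3. ] [-1.5  -0.14  0.  ] [ 465.8 -246.4  213.6]
[ 1.1 -6.3 -1.4] [-1.55 -0.06  0.  ] [ 465.8 -246.4  213.6]
[ 0.7 -7.2 -2. ] [-1.49 -0.18 -0.02] [ 465.8 -246.4  213.6]
[ 0.5 -6.4 -1.6] [-1.51 -0.09 -0.02] [ 465.8 -246.4  213.6]
```

Call:
jog_arm:
  plan:
    - [[-0.1,0,0],[0,0,0]]
    - [[-0.1,0,0],[0,0,0]]
    - [[-0.05,0,0],[0,0,0]]
    - [[0,0,0],[0,0,0]]
    - [[0,0,0],[0,0,0]]

```text
time_s: 19.12
tool_pos: [465.9, -248.4, 213.5]
tcp_rot: [0.671, 0.742, 0.0, -0.0]
wrist_force: [0.1, 0.3, -1.4]
grip_width: 0.095
gripper_force: 41.7
```

```bash
python3 -c "
from h import *
for i in range(3):
    s=bot.read_state();print(s['wrist_force'].round(1),s['moment'].round(2),s['tool_pos'].round(1));bot.capture('side')"
```

```text
[ 0.1  0.3 -1.4] [-0.26 -0.07 -0.03] [ 465.9 -248.4  213.5]
[ 0.8 -0.3 -0.9] [-0.29 -0.03 -0.02] [ 465.9 -248.4  213.5]
[ 0.1 -0.2 -0.2] [-0.29 -0.08 -0.05] [ 465.9 -248.4  213.5]
```

Call:
jog_arm:
  plan:
    - [[0,0,0.3],[0,0,0]]
    - [[0,0,0.3],[0,0,0]]
    - [[0,0,0.3],[0,0,0]]
    - [[0,0,0.3],[0,0,0]]
    - [[0,0,0.3],[0,0,0]]
    - [[0,0,0],[0,0,0]]

```text
time_s: 20.02
tool_pos: [465.8, -248.4, 198.1]
tcp_rot: [0.671, 0.742, -0.0, -0.0]
wrist_force: [1.2, -0.8, -3.8]
grip_width: 0.092
gripper_force: 41.3
```

Call:
jog_arm:
  plan:
    - [[0,0,0.3],[0,0,0]]
    - [[0,0,0.3],[0,0,0]]
    - [[0,0,0.3],[0,0,0]]
    - [[0,0,0.3],[0,0,0]]
    - [[0,0,0.3],[0,0,0]]
    - [[0,0,0],[0,0,0]]

```text
time_s: 20.78
tool_pos: [465.9, -248.4, 183.1]
tcp_rot: [0.671, 0.742, 0.0, -0.0]
wrist_force: [2.1, 0.1, -4.6]
grip_width: 0.092
gripper_force: 41.2
```

Call:
jog_arm:
  plan:
    - [[0,0,0.3],[0,0,0]]
    - [[0,0,0.3],[0,0,0]]
    - [[0,0,0.3],[0,0,0]]
    - [[0,0,0.3],[0,0,0]]
    - [[0,0,0.2],[0,0,0]]
    - [[0,0,0.1],[0,0,0]]
    - [[0,0,0.05],[0,0,0]]
    - [[0,0,0.05],[0,0,0]]

```text
time_s: 21.78
tool_pos: [465.9, -248.5, 167.5]
tcp_rot: [0.671, 0.742, 0.0, 0.0]
wrist_force: [0.7, -0.9, 2.3]
grip_width: 0.096
gripper_force: 42.1
```

```bash
python3 -c "
from h import *
for i in range(3):
    s=bot.read_state();print(s['wrist_force'].round(1),s['moment'].round(2),s['tool_pos'].round(1));bot.capture('side')"
```

```text
[ 0.7 -0.9  2.3] [-0.13 -0.   -0.01] [ 465.9 -248.5  167.5]
[ 0.6 -0.2  1.9] [-0.1  -0.12  0.03] [ 466.  -248.5  167.5]
[ 0.5 -1.6  1.7] [-0.06 -0.04 -0.  ] [ 465.9 -248.5  167.5]
```

Call:
jog_arm:
  plan:
    - [[0,0,0.2],[0,0,0]]
    - [[0,0,0.2],[0,0,0]]
    - [[0,0,0.2],[0,0,0]]
    - [[0,0,0.2],[0,0,0]]
    - [[0,0,0.1],[0,0,0]]
    - [[0,0,0.1],[0,0,0]]
    - [[0,0,0.05],[0,0,0]]
    - [[0,0,0.05],[0,0,0]]

```text
time_s: 22.92
tool_pos: [465.9, -248.5, 156.5]
tcp_rot: [0.671, 0.742, -0.0, -0.0]
wrist_force: [0.4, -0.5, 2.1]
grip_width: 0.091
gripper_force: 42.1
```

Call:
jog_arm:
  plan:
    - [[0,0,0.05],[0,0,0]]
    - [[0,0,0.05],[0,0,0]]
    - [[0,0,0.05],[0,0,0]]
    - [[0,0,0.05],[0,0,0]]

```text
time_s: 23.42
tool_pos: [465.9, -248.5, 154.5]
tcp_rot: [0.671, 0.742, 0.0, -0.0]
wrist_force: [-0.8, -0.6, 2.7]
grip_width: 0.093
gripper_force: 42.1
```

Call:
jog_arm:
  plan:
    - [[0,0,0.05],[0,0,0]]
    - [[0,0,0.05],[0,0,0]]
    - [[0,0,0.05],[0,0,0]]

```text
time_s: 23.8
tool_pos: [465.9, -248.5, 153.0]
tcp_rot: [0.671, 0.742, -0.0, -0.0]
wrist_force: [0.7, -0.5, 3.5]
grip_width: 0.09
gripper_force: 42.1
```

Call:
jog_arm:
  plan:
    - [[0,0,0.05],[0,0,0]]
    - [[0,0,0.05],[0,0,0]]
    - [[0,0,0.05],[0,0,0]]

```text
time_s: 24.18
tool_pos: [465.9, -248.5, 151.5]
tcp_rot: [0.671, 0.742, -0.0, -0.0]
wrist_force: [-0.1, -0.1, 2.5]
grip_width: 0.091
gripper_force: 42.1
```

Call:
jog_arm:
  plan:
    - [[0,0,0.05],[0,0,0]]
    - [[0,0,0.05],[0,0,0]]

```text
time_s: 24.42
tool_pos: [465.9, -248.5, 150.4]
tcp_rot: [0.671, 0.742, 0.0, -0.0]
wrist_force: [0.8, -1.2, 2.2]
grip_width: 0.094
gripper_force: 42.0
```

Call:
jog_arm:
  plan:
    - [[0,0,0.05],[0,0,0]]
    - [[0,0,0.05],[0,0,0]]
    - [[0,0,0.05],[0,0,0]]

```text
time_s: 24.8
tool_pos: [465.9, -248.5, 148.9]
tcp_rot: [0.671, 0.742, -0.0, -0.0]
wrist_force: [-0.6, -0.1, 3.0]
grip_width: 0.098
gripper_force: 42.1
```

Call:
jog_arm:
  plan:
    - [[0,0,0.05],[0,0,0]]
    - [[0,0,0.05],[0,0,0]]
    - [[0,0,0.05],[0,0,0]]

```text
time_s: 25.18
tool_pos: [466.0, -248.5, 147.5]
tcp_rot: [0.671, 0.742, 0.0, 0.0]
wrist_force: [0.6, 0.2, 2.5]
grip_width: 0.088
gripper_force: 42.1
```

Call:
jog_arm:
  plan:
    - [[0,0,0.05],[0,0,0]]
    - [[0,0,0.05],[0,0,0]]
    - [[0,0,0.05],[0,0,0]]

```text
time_s: 25.55
tool_pos: [465.9, -248.4, 145.9]
tcp_rot: [0.671, 0.742, 0.0, -0.0]
wrist_force: [2.0, -0.6, -1.0]
grip_width: 0.097
gripper_force: 41.7
```

Call:
jog_arm:
  plan:
    - [[0,0,0.05],[0,0,0]]
    - [[0,0,0.05],[0,0,0]]

```text
time_s: 25.8
tool_pos: [465.9, -248.5, 144.9]
tcp_rot: [0.671, 0.742, -0.0, -0.0]
wrist_force: [0.4, 0.8, -0.9]
grip_width: 0.094
gripper_force: 41.7
```

Sliding friction vanished at about z = 146, so both catches appear to have snapped out. I'll press gently on until the felt is felt.

Call:
jog_arm:
  plan:
    - [[0,0,0.05],[0,0,0]]
    - [[0,0,0],[0,0,0]]

```text
time_s: 26.05
tool_pos: [465.9, -248.5, 144.6]
tcp_rot: [0.671, 0.742, -0.0, 0.0]
wrist_force: [-0.7, -0.6, 1.9]
grip_width: 0.089
gripper_force: 42.1
```

Call:
jog_arm:
  plan:
    - [[0,0,0.05],[0,0,0]]
    - [[0,0,0],[0,0,0]]

```text
time_s: 26.3
tool_pos: [466.0, -248.6, 144.1]
tcp_rot: [0.671, 0.742, 0.0, 0.0]
wrist_force: [0.5, 0.8, 5.8]
grip_width: 0.09
gripper_force: 42.6
```

Felt contact at about 7 N. Now I'll ease off, release and retreat upward.

Call:
jog_arm:
  plan:
    - [[0,0,-0.05],[0,0,0]]
    - [[0,0,0],[0,0,0]]

```text
time_s: 26.55
tool_pos: [466.0, -248.5, 144.5]
tcp_rot: [0.671, 0.742, -0.0, 0.0]
wrist_force: [0.1, 0.1, 3.0]
grip_width: 0.091
gripper_force: 42.2
```

Call:
jog_arm:
  plan:
    - [[0,0,0],[0,0,0]]
    - [[0,0,0],[0,0,0]]
    - [[0,0,0],[0,0,0]]
    - [[0,0,0],[0,0,0]]
  jaw: 0.4

```text
time_s: 27.05
tool_pos: [465.9, -248.5, 144.4]
tcp_rot: [0.671, 0.742, -0.0, -0.0]
wrist_force: [1.2, 0.1, 0.8]
grip_width: 0.4
gripper_force: 0.0
```

Call:
jog_arm:
  plan:
    - [[0,0,-0.5],[0,0,0]]
    - [[0,0,-1],[0,0,0]]
    - [[0,0,-2],[0,0,0]]
    - [[0,0,-3],[0,0,0]]
    - [[0,0,-3],[0,0,0]]
    - [[0,0,-3],[0,0,0]]
    - [[0,0,-3],[0,0,0]]
    - [[0,0,0],[0,0,0]]

```text
time_s: 28.05
tool_pos: [466.9, -249.1, 302.4]
tcp_rot: [0.671, 0.742, 0.0, 0.002]
wrist_force: [0.1, 0.1, -0.6]
grip_width: 0.4
gripper_force: 0.0
```

```bash
python3 -c "
from h import *
g=[]
for n,u,v in(('top',320,170),('side',90,120)):
    im=np.mean([bot.capture(n).astype(float) for _ in range(4)],0).astype(np.uint8)
    g.append(cv2.resize(im[v:v+90,u:u+100,::-1],(400,360) ,interpolation=cv2.INTER_CUBIC))
cv2.imwrite('pics/end.png',np.hstack(g))"
```

```text
(no output)
```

View pics/end.png

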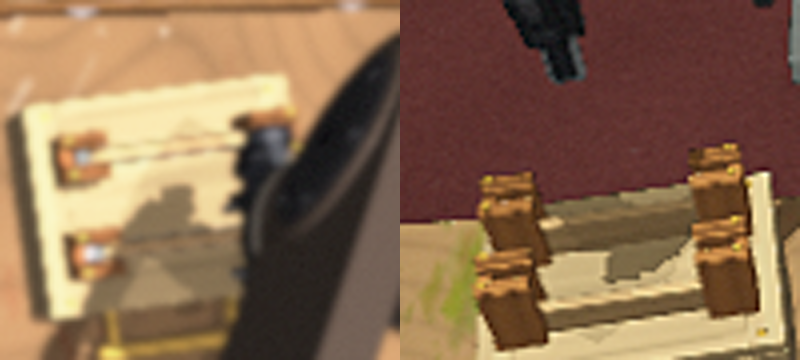

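```bash
python3 -c "
from rig import bot
print(bot.close_job())"
```

```text
the job is handed in; nothing more can be done
None
```

The broad panel is down on the felt rest in the carrier's near slot, and the job is handed in at about 28 s. I judged both catches to have snapped by feel: the sliding drag dropped to nothing about 2 mm above the rest. The arm hid the right-hand catch in the last picture. The highest vertical push I read was about 7 N, and I also read about 7 N sideways against the slot's +y end.

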